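Lay the salt cartons down in the drawer tray

TASK

The drawer is too shallow for things that stand up. With a gentle fingertip push near its top, tip each of the two standing salt cartons over along its own bay of the wooden tray, towards the bay's empty end, so that both lie flat on a broad face, wholly inside their bays. Do not pinch or lift the cartons, and leave the peeler and the things round the tray where they are.

Things in the scene. Friction and masses are not known exactly. Their poses are not given: they have to be found in the camera images.
- carton_a: White cardboard salt carton, 46 (its x) x 63 (its y) x 109 mm (its z, upright), about 0.25 kg, origin at the centre of its underside. Starts upright in bay a, its centre 30 to 48 mm from one short end wall, broad faces looking along the bay within 6 degrees.
- carton_a_mid (a point): The middle of carton a, 54.5 mm above its underside; the carton's axes. Pushed gently near the top of a broad face (90 mm or more above the bay floor) it tips over its far lower edge, hardly sliding, and falls by itself once leaning some 25 degrees.
- carton_b: White cardboard salt carton, 46 (its x) x 63 (its y) x 109 mm (its z, upright), about 0.25 kg, origin at the centre of its underside. Starts upright in bay b, its centre 30 to 48 mm from one short end wall, broad faces looking along the bay within 6 degrees.
- carton_b_mid (a point): The middle of carton b, 54.5 mm above its underside; the carton's axes. Pushed gently near the top of a broad face (90 mm or more above the bay floor) it tips over its far lower edge, hardly sliding, and falls by itself once leaning some 25 degrees.
- bay_a (a point): Centre of the floor of wide bay a of the fixed light wooden tray (216 x 277 mm, turned any way; outer walls 16 mm high). Bay: 200 (x) x 100 mm (y) inside, floor 6 mm above the worktop, walls 10 mm above the floor, z up. Carton a starts near the -x end and has to fall towards +x.
- bay_b (a point): Centre of the floor of wide bay b of the fixed light wooden tray (216 x 277 mm, turned any way; outer walls 16 mm high). Bay: 200 (x) x 100 mm (y) inside, floor 6 mm above the worktop, walls 10 mm above the floor, z up. Carton b starts near the +x end and has to fall towards -x. Parallel to bay a, 161 mm to its -y side, a narrow bay between.
- peeler: Black-handled peeler, 170 x 25 x 18 mm, lying in the narrow middle bay of the tray. Origin at the centre of its underside. Loose, stays where it is.
- lemon: Lemon, 78 x 55 x 56 mm, at the front right. Origin at the centre of its underside. Loose, stays where it is.
- onion: Onion, 75 mm across, 77 mm high, to the right of the tray. Origin at the centre of its underside. Loose, stays where it is.
- garlic: Garlic bulb, 60 mm across, 58 mm high, on the chopping board to the left. Origin at the centre of its underside. Loose, stays where it is.
- wood_mill: Turned wooden salt mill, 56 mm across, 165 mm high, standing at the back left. Origin at the centre of its underside. Loose, stays where it is.
Not all that is in view belongs to the job. What is shaped like the carton_a but purple is not meant.

How it is judged:
At the end, for the whole second after the job is handed in: Each carton lies flat (within 5 degrees) on a broad 63 x 109 mm face on the floor of its own bay: its centre less than 29 mm above the floor, within 50 mm lengthwise and 30 mm crosswise of the bay's centre (x of carton_a_mid in the frame of bay_a between -0.05 and 0.05 m and y of carton_a_mid in the frame of bay_a between -0.03 and 0.03 m and z of carton_a_mid in the frame of bay_a below 0.029 m and angle between carton_a_mid's own z axis and vertical between 1.48 and 1.66 rad and (angle between carton_a_mid's own x axis and vertical below 0.09 rad or angle between carton_a_mid's own x axis and vertical above 3.05 rad) and x of carton_b_mid in the frame of bay_b between -0.05 and 0.05 m and y of carton_b_mid in the frame of bay_b between -0.03 and 0.03 m and z of carton_b_mid in the frame of bay_b below 0.029 m and angle between carton_b_mid's own z axis and vertical between 1.48 and 1.66 rad and (angle between carton_b_mid's own x axis and vertical below 0.09 rad or angle between carton_b_mid's own x axis and vertical above 3.05 rad)); the robot touches nothing.
It fails at once if a carton is lifted (its centre more than 75 mm above the floor of its bay) (z of carton_a_mid in the frame of bay_a above 0.075 m or z of carton_b_mid in the frame of bay_b above 0.075 m).
It fails at once if a carton is pinched or pushed with more than 15 N (contact force between the fingers and carton_a above 15 N or contact force between the fingers and carton_b above 15 N).
It fails at once if the peeler, lemon, onion, garlic or wooden mill is moved by more than 20 mm (distance of any of peeler, lemon, onion, garlic, wood_mill from where it was at the start of the episode above 0.02 m).
It also fails if it takes over 38 s, if anything falls off the work surface, if the arm or the gripper's body presses on something with over 40 N, if the wrist force passes 120 N, or if a joint passes its speed limit or range.

ROBOT

A 6-joint arm with a two-finger parallel gripper is mounted at the origin on a cart in front of the work surface, level with it; the furniture and walls round the work are solid. World frame = base frame: x ahead of the robot, y to its left, z up, the work surface at z = 0. Lengths are in m, angles in rad, forces in N, time in s.
With the tool pointing down it reaches from about 0.275 to 0.975 m from the base axis. Payload 8.4 kg.
Tool frame: the origin (TCP) lies on the front face of the gripper's body, between the roots of the fingers; the fingertips stand 88 mm ahead of it and the grasp point (between the pads) lies 69 mm ahead of it; x points along the fingers, y is the direction in which the jaws open and shut, and the axes are right-handed (so a half turn about x gives the same grasp; the last joint's range is limited). The gripper opens to 92 mm and grips with 3 to 60 N. Pads are 20 mm wide; open, the fingers measure 128 mm over their backs; the gripper's body (75 mm by 189 mm) begins 69 mm behind the grasp point.
Start: joints at [-1.254, 0.353, 1.633, -0, 1.155, -0.002], TCP at [0.196, -0.594, 0.303] pointing down, gripper open.
Joint ranges: [-2.63, 2.63], [-0.92, 2.1], [0.06, 2.66], [-1.3, 4.44], [0, 2.69], [-3.02, 3.02]. Speed limits (rad/s): [2.22, 2.22, 2.79, 3.14, 3.14, 3.14].

INTERFACE

Orientations are given as a unit quaternion [w, x, y, z].
In Python, from plant import state, capture, job_done gives the robot as it stands.
- The arm moves only by the tool arm_command, never from a script. Its argument "deltas" is a list of rows, each a list of 7 numbers: the opening in per cent of the stroke, from 0 (shut) to 100 (fully open), then the shift along the tool's x, y, z in units of 30 mm (1.0 is 30 mm), then the turn, a rotation vector about the tool's x, y, z in degrees. A call has 1 to 8 rows; each row shifts and turns the commanded pose from where the row before left it, along the tool's axes as they then stand; what a row does not reach is not made up. A row lasts 1/8 s, in which the tool goes at most 62.5 mm and 10.7 degrees, less where a joint would pass 70% of its speed; a pose out of reach is approached as far as the arm can. A call is refused whole if a number of a shift passes 1 or a number of a turn 10.7, either way. A call with a gripper value outside its range is refused whole. The fingers move at their own pace and stop on an object; "squeeze" is the grip in N (left out, the last holds). Time passes only in rows, so rows that do not move let the fingers close. It gives the time, the measured TCP pose, the force and the opening at its end, in the units of the state.
- state(): the state, without advancing time (a new reading comes with each control period).
- capture(name): name is "side" or "top" or "wrist"; returns a dict with "frame" (480x640x3 uint8, blue, green, red), "fovy" (degrees; the focal length in pixels is half the picture's height over the tangent of half this angle, whatever the lens; pixels are square), "cx", "cy" (the principal point, pixels), "k1" (the pictures are not rectified: a ray, as slopes to the right and down, at radius r is drawn at 1 + k1 r^2 times it, then the intrinsics apply), "R" (3x3) and "t" (3): a world point X has camera coordinates R X + t. Camera axes: x right, y down, z forward; pixel columns grow to the right and rows downward; lengths in m; the calibration is good to about 2 mm. A picture is of the moment at which its call begins. There is no depth.
- job_done(): hands the job in, once; it reports no verdict.
The state is a dict: "time_s": time; "joint_positions": joint angles; "qd": joint speeds; "effort": joint torques, N m; "ee_pos": TCP position; "tool_rot": TCP orientation; "ft_force": force on the tool from outside, world axes, zero at the start; "ft_torque": the same for the moment, N m; "opening": finger opening in m.
Only numpy, scipy, OpenCV 4.12 (cv2) and the standard library are available. Lean on these libraries where they do the work, as an engineer would, in place of code of your own. Each camera call takes 0.05 s, during which the arm holds its last target.

## Working session

There is one attempt and no reset: what is moved stays moved. The work goes in short steps, Python scripts to look and compute and a tool call to move; the robot and the scene stay as the last step left them, time stands still between calls to the robot, and variables do not carry over. Pictures are saved under pics/ and viewed, and the job is handed in when it is done.

Besides the shell and the picture viewer there is one more tool, called as name(argument=value, ...) on one line, values as JSON. arm_command: Moves the arm, as the interface text tells. Its arguments: {"type":"object","properties":{"deltas":{"type":"array","items":{"type":"array","items":{"type":"number"}}},"squeeze":{"type":"number"}},"required":["deltas"]}

```bash
mkdir -p pics; ls; python3 - <<'E'
from plant import state,capture
import cv2,pickle
s=state();print(s['time_s'],s['ee_pos'],s['tool_rot'],s['opening'])
for n in ['side','top']:
    c=capture(n);pickle.dump(c,open(n+'0.pkl','wb'));cv2.imwrite(f'pics/{n}0.png',c['frame']);print(n,c['fovy'],c['cx'],c['cy'],c['k1'],c['R'],c['t'])
E
```

```text
pics
0.0 [ 0.19578117 -0.59315468  0.3019774 ] [-0.11176959 -0.69806238 -0.11272228  0.69821928] 0.09161160988959245
side 56.74517075323854 317.0189272316108 239.19092928363307 -0.05855018804294902 [[ 0.98858998 -0.14938035 -0.01937433]
 [-0.08796797 -0.46812683 -0.87927181]
 [ 0.12227629  0.87094362 -0.47592618]] [-0.50238095  0.1131161   0.96870448]
top 46.904484530434964 315.88823837478714 227.0652927617802 -0.14871351985154802 [[ 0.01753505 -0.99983346 -0.00505768]
 [-0.99519688 -0.01696603 -0.09641225]
 [ 0.09631038  0.00672398 -0.99532864]] [0.04220704 0.53498741 1.22027912]
```

View pics/side0.png

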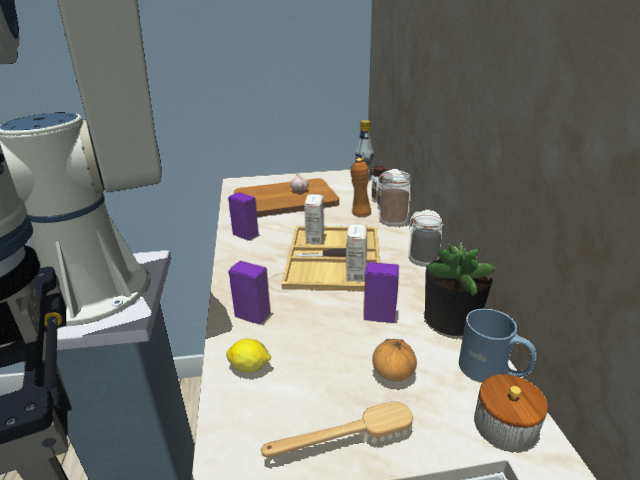

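View pics/top0.png

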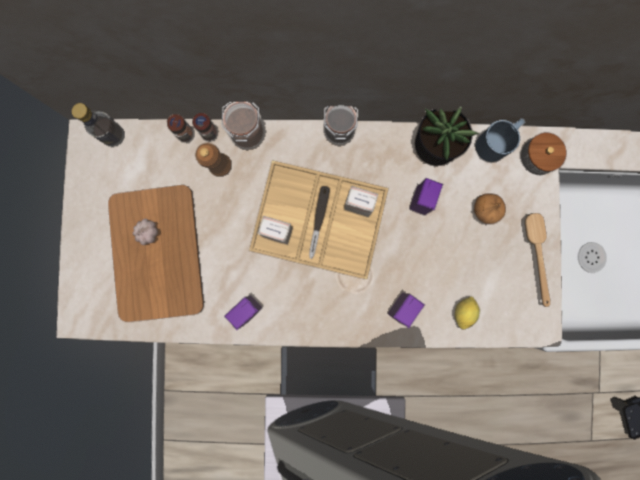

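The candidates are two white cartons, at top-view pixels (275,231) and (361,201), and three purple boxes of the same shape, at (428,195), (408,310) and (241,313). The white ones standing in the tray's wide bays fit the description. I'll confirm with a crop.

```bash
cat > h.py <<'E'
import numpy as np,cv2,pickle
def K(c):
    f=240/np.tan(np.radians(c['fovy']/2)); return f
def ray(c,uv):
    f=K(c);d=np.array([(uv[0]-c['cx'])/f,(uv[1]-c['cy'])/f]);s=d.copy()
    for _ in range(20): s=d/(1+c['k1']*(s@s))
    R=np.array(c['R']);t=np.array(c['t'])
    return -R.T@t, R.T@np.array([s[0],s[1],1.])
def onz(c,uv,z):
    o,d=ray(c,uv); return o+d*(z-o[2])/d[2]
def proj(c,X):
    p=np.array(c['R'])@np.array(X)+np.array(c['t']);s=p[:2]/p[2];s=s*(1+c['k1']*(s@s))
    return s*K(c)+[c['cx'],c['cy']]
def load(n): return pickle.load(open(n,'rb'))
E
python3 - <<'E'
from h import *
c=load('top0.pkl');s=load('side0.pkl')
a=cv2.resize(c['frame'][150:290,240:400],None,fx=5,fy=5,interpolation=cv2.INTER_CUBIC)
cv2.imwrite('pics/topcrop.png',a[:600,:800] if 0 else cv2.resize(a,(640,560)))
a=s['frame'][180:300,270:400]
cv2.imwrite('pics/sidecrop.png',cv2.resize(a,None,fx=5,fy=5,interpolation=cv2.INTER_CUBIC))
E
```

```text
(no output)
```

View pics/topcrop.png

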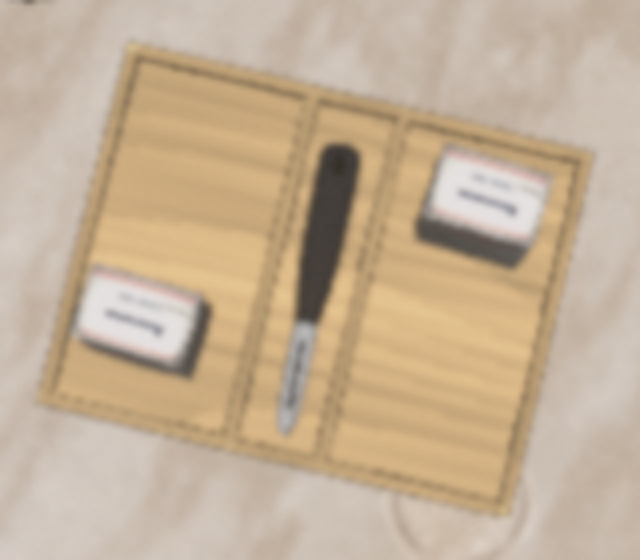

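View pics/sidecrop.png

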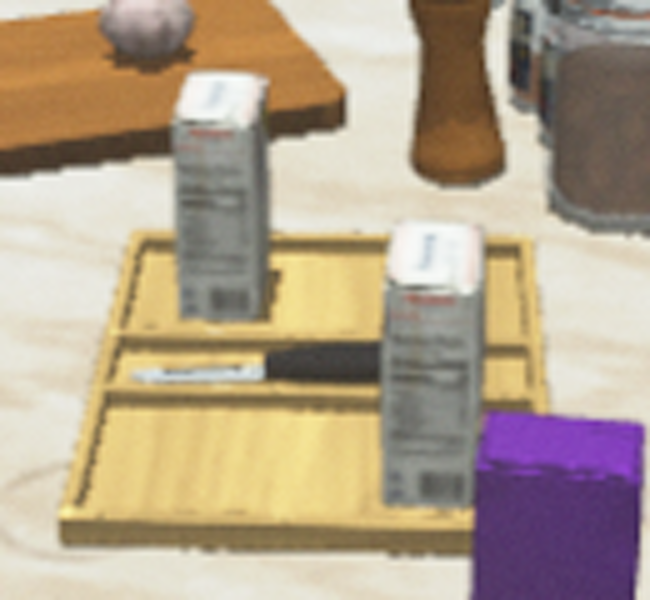

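The crop shows the white cartons standing in bay left (crop 140,315) and bay right (490,195), the peeler between them, and no purple box in the tray. These two are the ones meant. Next I measure them.

```bash
python3 - <<'E'
from h import *
c=load('top0.pkl')
P=[onz(c,(240+u/4,150+v/4),0.016)[:2] for u,v in [(132,42),(593,152),(510,516),(38,404)]]
P=np.array(P);print(P.round(4));cen=P.mean(0)
print('sides',[np.linalg.norm(P[i]-P[(i+1)%4]).round(4) for i in range(4)])
ex=(P[0]-P[3]+P[1]-P[2]);ex/=np.linalg.norm(ex);ey=np.array([-ex[1],ex[0]])
print('cen',cen,'yaw',np.degrees(np.arctan2(ex[1],ex[0])))
hsv=cv2.cvtColor(c['frame'],cv2.COLOR_BGR2HSV)
m=((hsv[...,2]>165)&(hsv[...,1]<45)).astype(np.uint8)
for n,(u,v),s in [('L',(275,231),1),('R',(361,201),-1)]:
    mm=np.zeros_like(m);mm[v-16:v+17,u-20:u+21]=m[v-16:v+17,u-20:u+21]
    mm=cv2.morphologyEx(mm,cv2.MORPH_CLOSE,np.ones((5,5)))
    cs,_=cv2.findContours(mm,0,2);k=max(cs,key=cv2.contourArea)
    pts=np.array([onz(c,p[0].astype(float),0.115)[:2] for p in k],np.float32)
    r=cv2.minAreaRect(pts*1000);q=np.array(r[0])/1000
    b=cv2.boxPoints(r)/1000
    bc=cen+ey*s*0.0805
    print(n,r,'world',q,'bay centre',bc,'in bay',(q-bc)@ex,(q-bc)@ey)
    print(((b-bc)@np.array([ex,ey]).T).round(4))
E
```

```text
[[ 0.6876  0.1531]
 [ 0.6279 -0.1128]
 [ 0.4195 -0.0669]
 [ 0.478   0.2011]]
sides [np.float64(0.2725), np.float64(0.2134), np.float64(0.2744), np.float64(0.215)]
cen [0.55326845 0.04363087] yaw -12.657234960401036
L ((521.4284057617188, 139.75918579101562), (59.2140007019043, 38.33540725708008), 75.0894775390625) world [0.52142841 0.13975919] bay centre [0.57090745 0.12217459] in bay -0.05212972670654316 0.006315515344738439
[[-0.0724 -0.0225]
 [-0.0341 -0.024 ]
 [-0.0318  0.0351]
 [-0.0701  0.0367]]
R ((587.8177490234375, -44.45219039916992), (59.18440246582031, 38.398948669433594), 72.4098892211914) world [ 0.58781775 -0.04445219] bay centre [ 0.53562945 -0.03491285] in bay 0.053010277623548714 0.0021278780770765896
[[ 0.0313 -0.0257]
 [ 0.0696 -0.029 ]
 [ 0.0747  0.03  ]
 [ 0.0364  0.0333]]
```

```bash
cat >> h.py <<'E'
from scipy.spatial.transform import Rotation as Ro
def tool(s):
    q=s['tool_rot'];return Ro.from_quat([q[1],q[2],q[3],q[0]])
def target(yaw):  # x down, y axis = across direction (yaw+90), z right-handed
    out=[]
    for sg in (1,-1):
        x=np.array([0,0,-1.]);a=np.radians(yaw+90*sg);y=np.array([np.cos(a),np.sin(a),0]);out.append(Ro.from_matrix(np.c_[x,y,np.cross(x,y)]))
    return out
def plan(s,pos,yaw):
    r=tool(s);d=r.inv().apply(np.array(pos)-s['ee_pos'])/0.03
    print('t',s['time_s'],'tcp',np.round(s['ee_pos'],4),'F',np.round(s['ft_force'],2),'op',s['opening'],'q6',s['joint_positions'][5])
    print('shift units now-frame',d.round(2))
    for T in target(yaw):
        print('rotvec',np.degrees((r.inv()*T).as_rotvec()).round(1),'shift in that frame',(T.inv().apply(np.array(pos)-s['ee_pos'])/0.03).round(2))
E
python3 - <<'E'
from h import *
from plant import state
s=state();print(tool(s).as_matrix().round(3), s['joint_positions'])
plan(s,[0.645,-0.062,0.30],-17)
plan(s,[0.463,0.155,0.30],-15)
c=load('top0.pkl');print([onz(c,p,z)[:2].round(3) for p,z in [((445,130),.1),((340,122),.1),((490,208),.04),((207,155),.1)]])
E
```

```text
[[-0.     0.313 -0.95 ]
 [ 0.001 -0.95  -0.313]
 [-1.    -0.001  0.   ]] [-1.25439374e+00  3.53580155e-01  1.63403635e+00 -3.12893775e-05
  1.15517257e+00 -2.38554156e-03]
t 0.1 tcp [ 0.1958 -0.5932  0.302 ] F [-1.41  0.32 -0.41] op 0.0918590373022467 q6 -0.0023855415614531723
shift units now-frame [  0.08 -12.12 -19.77]
rotvec [-1.447e+02 -1.000e-01  0.000e+00] shift in that frame [ 0.07 21.31  9.14]
rotvec [35.3  0.   0.1] shift in that frame [  0.07 -21.31  -9.14]
t 0.1 tcp [ 0.1958 -0.5932  0.302 ] F [-1.41  0.32 -0.41] op 0.0918590373022467 q6 -0.0023855415614531723
shift units now-frame [  0.09 -20.89 -16.28]
rotvec [-1.467e+02 -1.000e-01  0.000e+00] shift in that frame [ 0.07 26.4   2.15]
rotvec [33.3  0.   0.1] shift in that frame [  0.07 -26.4   -2.15]
[array([ 0.744, -0.227]), array([0.757, 0.003]), array([ 0.583, -0.342]), array([0.68, 0.29])]
```

arm_command(deltas=[[0, 0, 0, 0, 8.8, 0, 0], [0, 0, 0, 0, 8.8, 0, 0], [0, 0, 0, 0, 8.8, 0, 0], [0, 0, 0, 0, 8.9, 0, 0], [0, 0, -1, -0.4, 0, 0, 0], [0, 0, -1, -0.4, 0, 0, 0], [0, 0, -1, -0.4, 0, 0, 0], [0, 0, -1, -0.4, 0, 0, 0]], squeeze=5)

```text
time_s: 1.1
ee_pos: [0.2774, -0.4918, 0.3023]
tool_rot: [0.105, -0.699, 0.105, 0.699]
ft_force: [-0.1, -0.1, -0.1]
opening: 0.0139
```

arm_command(deltas=[[0, 0, -1, -0.45, 0, 0, 0], [0, 0, -1, -0.45, 0, 0, 0], [0, 0, -1, -0.45, 0, 0, 0], [0, 0, -1, -0.45, 0, 0, 0], [0, 0, -1, -0.45, 0, 0, 0], [0, 0, -1, -0.45, 0, 0, 0], [0, 0, -1, -0.45, 0, 0, 0], [0, 0, -1, -0.45, 0, 0, 0]])

```text
time_s: 2.1
ee_pos: [0.451, -0.294, 0.3024]
tool_rot: [0.105, -0.699, 0.105, 0.699]
ft_force: [-0.1, 0.2, 0.5]
opening: 0.0002
```

arm_command(deltas=[[0, 0, -1, -0.45, 0, 0, 0], [0, 0, -1, -0.45, 0, 0, 0], [0, 0, -1, -0.45, 0, 0, 0], [0, 0, -1, -0.45, 0, 0, 0], [0, 0, -1, -0.45, 0, 0, 0], [0, 0, -1, -0.45, 0, 0, 0], [0, 0, -1, -0.45, 0, 0, 0], [0, 0, -1, -0.45, 0, 0, 0]])

```text
time_s: 3.1
ee_pos: [0.6245, -0.0962, 0.3023]
tool_rot: [0.105, -0.699, 0.105, 0.7]
ft_force: [-0.2, -0.4, 0.3]
opening: 0.0006
```

```bash
python3 - <<'E'
from h import *
from plant import state
s=state();plan(s,[0.645,-0.062,0.19],-17)
E
```

```text
t 3.1 tcp [ 0.6245 -0.0962  0.3023] F [-0.23 -0.39  0.32] op 0.0005703734582945574 q6 1.7127814508656638
shift units now-frame [ 3.74 -1.29 -0.32]
rotvec [ 1.8e+02 -0.0e+00 -1.0e-01] shift in that frame [3.74 1.29 0.32]
rotvec [-0.  0. -0.] shift in that frame [ 3.74 -1.29 -0.32]
```

arm_command(deltas=[[0, 0, -0.6, -0.2, 0, 0, 0], [0, 0, -0.6, -0.1, 0, 0, 0], [0, 0.9, 0, 0, 0, 0, 0], [0, 1, 0, 0, 0, 0, 0], [0, 1, 0, 0, 0, 0, 0], [0, 0.8, 0, 0, 0, 0, 0], [0, 0, 0, 0, 0, 0, 0]])

```text
time_s: 3.98
ee_pos: [0.6418, -0.0654, 0.1899]
tool_rot: [0.105, -0.698, 0.105, 0.701]
ft_force: [0.4, 0.9, -0.0]
opening: 0.0005
```

```bash
python3 - <<'E'
from h import *
from plant import state,capture
s=state();plan(s,[0.645,-0.062,0.19],-17)
for n in ['side','top']:
    c=capture(n);y,x=(170,260) if n=='side' else (140,240)
    cv2.imwrite(f'pics/{n}1.png',cv2.resize(c['frame'][y:y+140,x:x+170],None,fx=4,fy=4))
    print(n,proj(c,[*s['ee_pos'][:2],s['ee_pos'][2]-.088]))
E
```

```text
t 3.975 tcp [ 0.6418 -0.0654  0.1899] F [ 0.43  0.86 -0.01] op 0.0004899326138878013 q6 1.7647114345707269
shift units now-frame [-0.   -0.14 -0.07]
rotvec [ 1.799e+02 -1.000e-01 -4.000e-01] shift in that frame [-0.    0.14  0.07]
rotvec [-0.1  0.2 -0. ] shift in that frame [-0.   -0.14 -0.07]
side [382.94857859 238.08049613]
top [371.18070874 174.49760584]
```

View pics/side1.png

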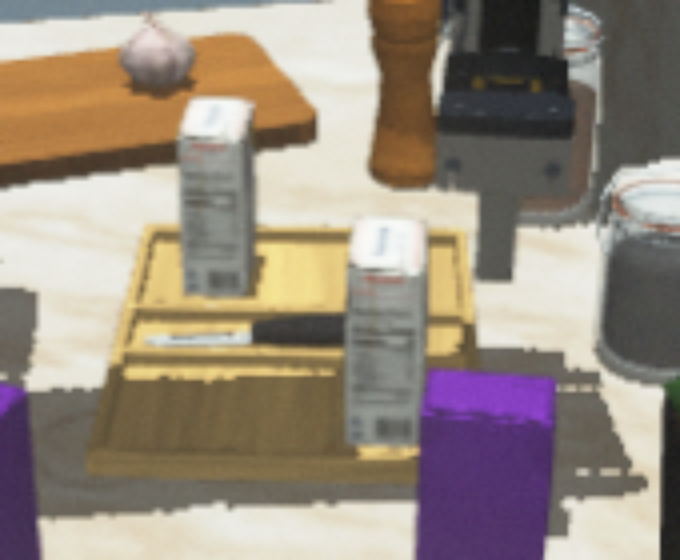

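The side crop shows the shut fingers beyond the right-bay carton at (495,250). The tip sits just below the carton's top, with a clear gap. I'll push slowly towards the robot.

arm_command(deltas=[[0, 0, -0.1, 0.25, 0, 0, 0], [0, 0, 0, 0.25, 0, 0, 0], [0, 0, 0, 0.2, 0, 0, 0], [0, 0, 0, 0.2, 0, 0, 0], [0, 0, 0, 0.2, 0, 0, 0], [0, 0, 0, 0.2, 0, 0, 0], [0, 0, 0, 0.2, 0, 0, 0], [0, 0, 0, 0.2, 0, 0, 0]])

```text
time_s: 5.08
ee_pos: [0.5949, -0.0475, 0.1916]
tool_rot: [0.105, -0.699, 0.105, 0.699]
ft_force: [-0.2, -0.7, 0.4]
opening: -0.0
```

```bash
python3 - <<'E'
from h import *
from plant import state,capture
s=state();print(s['ee_pos'],s['ft_force'])
c=capture('side');y,x=(170,260)
cv2.imwrite(f'pics/side2.png',cv2.resize(c['frame'][y:y+140,x:x+170],None,fx=4,fy=4))
E
```

```text
[ 0.59489599 -0.04745495  0.19161281] [-0.16947285 -0.73764976  0.40543665]
```

View pics/side2.png

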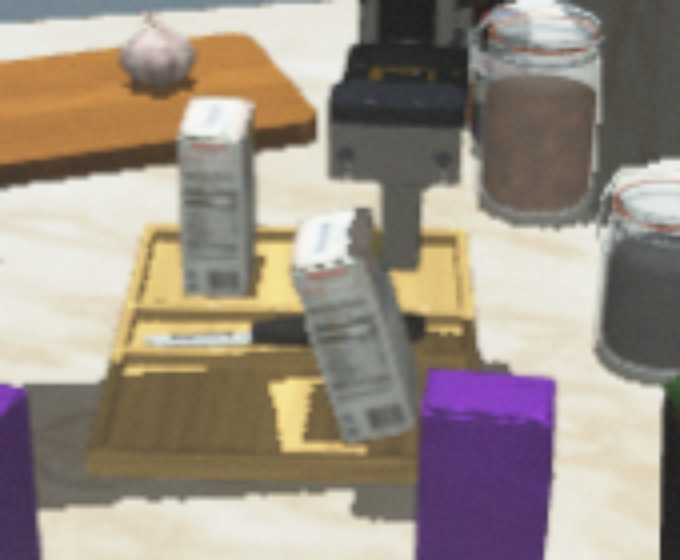

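It leans about 15 degrees without sliding, so I continue.

arm_command(deltas=[[0, 0, 0, 0.2, 0, 0, 0], [0, 0, 0, 0.2, 0, 0, 0], [0, 0, 0, 0.2, 0, 0, 0], [0, 0, 0, 0.2, 0, 0, 0], [0, 0, 0, 0, 0, 0, 0], [0, 0, 0, 0, 0, 0, 0]])

```text
time_s: 5.88
ee_pos: [0.5726, -0.0405, 0.1918]
tool_rot: [-0.105, 0.699, -0.105, -0.699]
ft_force: [0.6, -0.4, -0.0]
opening: 0.0003
```

```bash
python3 - <<'E'
from h import *
from plant import state,capture
s=state();print(s['time_s'],s['ee_pos'],s['ft_force'])
c=capture('side');y,x=(170,260)
cv2.imwrite(f'pics/side3.png',cv2.resize(c['frame'][y:y+140,x:x+170],None,fx=4,fy=4))
plan(s,[0.463,0.155,0.26],-15)
E
```

```text
5.875 [ 0.57258186 -0.04054892  0.19180839] [ 0.64138075 -0.40605354 -0.02191136]
t 5.875 tcp [ 0.5726 -0.0405  0.1918] F [ 0.64 -0.41 -0.02] op 0.0003261491176946178 q6 1.7947649415287277
shift units now-frame [-2.27 -5.16  5.4 ]
rotvec [178.   0.   0.] shift in that frame [-2.27  5.35 -5.22]
rotvec [-2. -0.  0.] shift in that frame [-2.27 -5.35  5.22]
```

View pics/side3.png

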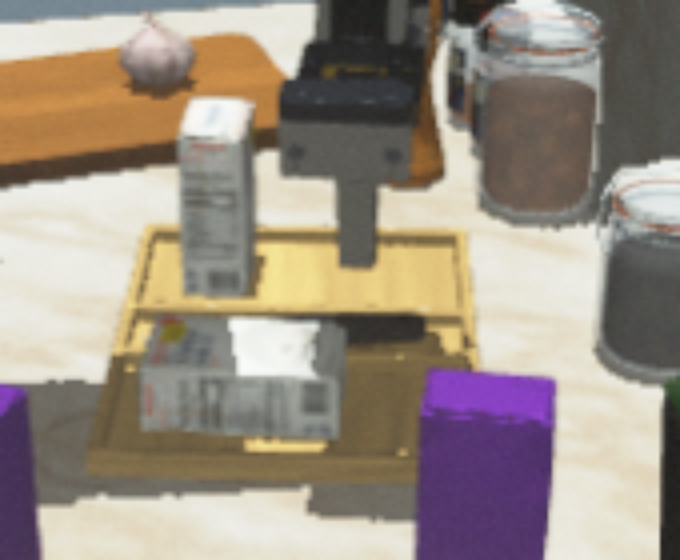

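The first carton lies flat in its bay. Now to the near side of the other one.

arm_command(deltas=[[0, -1, 0, 0, -1, 0, 0], [0, -1, 0, 0, -1, 0, 0], [0, -0.6, -0.5, 0.8, 0, 0, 0], [0, 0, -0.9, 1, 0, 0, 0], [0, 0, -1, 1, 0, 0, 0], [0, 0, -1, 1, 0, 0, 0], [0, 0, -1, 1, 0, 0, 0], [0, 0, -1, 0.5, 0, 0, 0]])

```text
time_s: 6.92
ee_pos: [0.4598, 0.1583, 0.2698]
tool_rot: [0.092, -0.701, 0.092, 0.701]
ft_force: [0.2, -0.0, -0.0]
opening: 0.0003
```

```bash
python3 - <<'E'
from h import *
from plant import state,capture
s=state();plan(s,[0.463,0.155,0.190],-15)
E
```

```text
t 6.925 tcp [0.4598 0.1583 0.2698] F [ 0.21 -0.   -0.01] op 0.000302371293564202 q6 2.1611554747745965
shift units now-frame [ 2.66  0.08 -0.13]
rotvec [180.   0.  -0.] shift in that frame [ 2.66 -0.08  0.13]
rotvec [-0.  0.  0.] shift in that frame [ 2.66  0.08 -0.13]
```

arm_command(deltas=[[0, 0.9, 0.1, 0, 0, 0, 0], [0, 0.9, 0, 0, 0, 0, 0], [0, 0.85, 0, 0, 0, 0, 0], [0, 0, 0, 0, 0, 0, 0]])

```text
time_s: 7.42
ee_pos: [0.4592, 0.154, 0.1888]
tool_rot: [0.092, -0.7, 0.093, 0.702]
ft_force: [-0.1, -0.0, 0.4]
opening: 0.0004
```

```bash
python3 - <<'E'
from h import *
from plant import state,capture
s=state();print(s['time_s'],s['ee_pos'],s['ft_force'])
c=capture('side');y,x=(160,240)
cv2.imwrite(f'pics/side4.png',cv2.resize(c['frame'][y:y+140,x:x+170],None,fx=4,fy=4))
plan(s,[0.463,0.155,0.19],-15)
E
```

```text
7.425 [0.45919387 0.15396819 0.18884965] [-0.07838022 -0.01282416  0.35614272]
t 7.425 tcp [0.4592 0.154  0.1888] F [-0.08 -0.01  0.36] op 0.00039277452325368016 q6 2.153572994364551
shift units now-frame [-0.04 -0.07 -0.11]
rotvec [180.   -0.2  -0.3] shift in that frame [-0.04  0.07  0.11]
rotvec [-0.   0.2 -0.1] shift in that frame [-0.04 -0.07 -0.11]
```

View pics/side4.png

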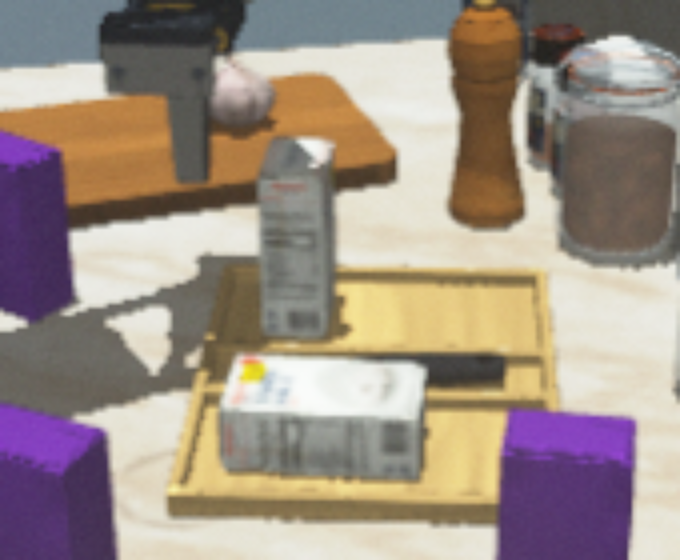

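The finger is at (190,165), clear of the left carton at (295,240), with its tip below the carton's top. Push away from the robot.

arm_command(deltas=[[0, 0, 0, -0.25, 0, 0, 0], [0, 0, 0, -0.25, 0, 0, 0], [0, 0, 0, -0.25, 0, 0, 0], [0, 0, 0, -0.2, 0, 0, 0], [0, 0, 0, -0.2, 0, 0, 0], [0, 0, 0, -0.2, 0, 0, 0], [0, 0, 0, -0.2, 0, 0, 0], [0, 0, 0, -0.2, 0, 0, 0]])

```text
time_s: 8.48
ee_pos: [0.5112, 0.1406, 0.1902]
tool_rot: [-0.093, 0.701, -0.092, -0.701]
ft_force: [0.1, -0.5, -0.8]
opening: 0.0001
```

```bash
python3 - <<'E'
from h import *
from plant import state,capture
s=state();print(s['time_s'],s['ee_pos'],s['ft_force'])
c=capture('side');y,x=(160,240)
cv2.imwrite(f'pics/side5.png',cv2.resize(c['frame'][y:y+140,x:x+170],None,fx=4,fy=4))
E
```

```text
8.475 [0.51115978 0.14055352 0.19017573] [ 0.08681998 -0.47812478 -0.81418031]
```

View pics/side5.png

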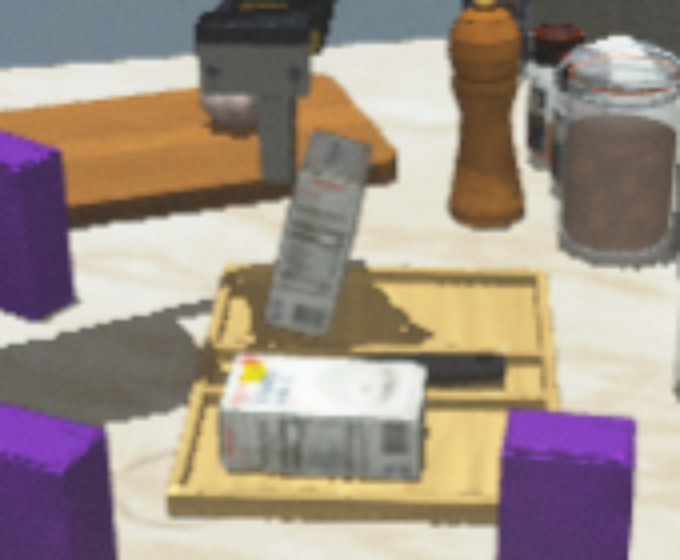

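It leans about 15 degrees and pivots cleanly. Continue, then retreat.

arm_command(deltas=[[0, 0, 0, -0.2, 0, 0, 0], [0, 0, 0, -0.2, 0, 0, 0], [0, 0, 0, -0.2, 0, 0, 0], [0, 0, 0, -0.2, 0, 0, 0], [0, 0, 0, 0, 0, 0, 0], [0, 0, 0, 0, 0, 0, 0], [0, 0, 0, 0, 0, 0, 0]])

```text
time_s: 9.4
ee_pos: [0.5338, 0.1344, 0.1902]
tool_rot: [0.092, -0.701, 0.093, 0.701]
ft_force: [0.1, -0.0, 0.0]
opening: 0.0007
```

```bash
python3 - <<'E'
from h import *
from plant import state,capture
s=state();print(s['time_s'],s['ee_pos'],s['ft_force'])
c=capture('side');y,x=(160,240)
cv2.imwrite(f'pics/side6.png',cv2.resize(c['frame'][y:y+140,x:x+170],None,fx=4,fy=4))
E
```

```text
9.4 [0.53376096 0.13442261 0.1901605 ] [ 0.07824181 -0.03594932  0.0020653 ]
```

View pics/side6.png

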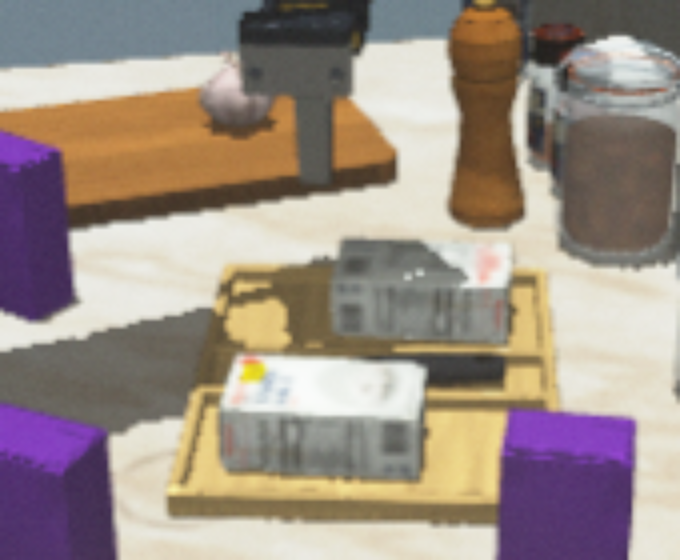

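Both cartons are down. I raise the tool and draw it back towards the base so the top view is clear.

arm_command(deltas=[[0, -1, 0, 0, 0, 0, 0], [0, -1, 0, 0, 0, 0, 0], [0, -1, 0, 0.8, 0, 0, 0], [0, -0.5, 0, 1, 0, 0, 0], [0, 0, 0, 1, 0, 0, 0], [0, 0, 0, 1, 0, 0, 0], [0, 0, 0, 0.8, 0, 0, 0], [0, 0, 0, 0, 0, 0, 0]])

```text
time_s: 10.45
ee_pos: [0.3995, 0.1705, 0.2953]
tool_rot: [0.092, -0.701, 0.092, 0.701]
ft_force: [0.6, -0.4, -0.2]
opening: 0.0005
```

```bash
python3 - <<'E'
from h import *
from plant import state,capture
s=state();print(s['time_s'],s['ee_pos'],s['ft_force'])
c=capture('top');pickle.dump(c,open('top9.pkl','wb'))
cv2.imwrite('pics/top9.png',cv2.resize(c['frame'][150:290,240:400],None,fx=4,fy=4,interpolation=cv2.INTER_CUBIC))
cv2.imwrite('pics/top9full.png',c['frame'])
E
```

```text
10.45 [0.39954654 0.17046987 0.29529942] [ 0.60242047 -0.36056154 -0.20574144]
```

View pics/top9.png

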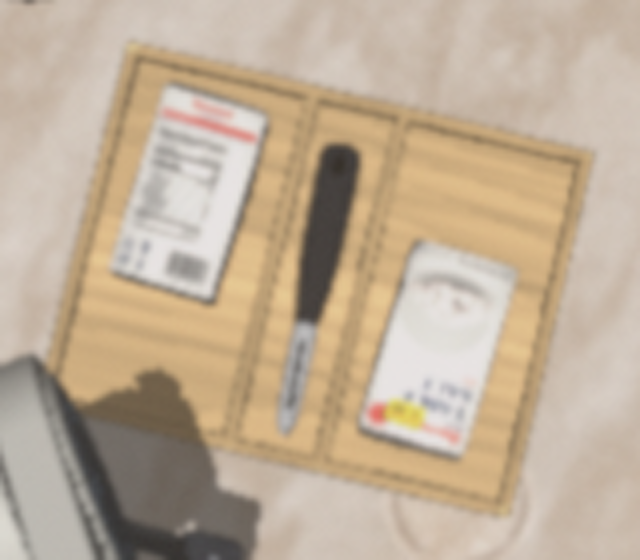

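View pics/top9full.png

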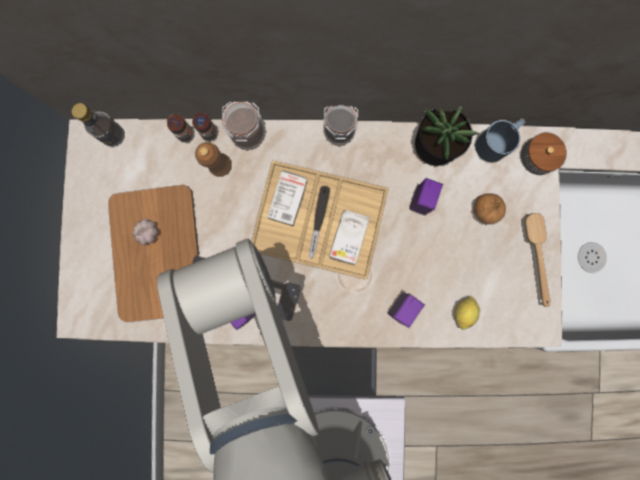

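Both cartons lie within their bays on broad faces, at crop (190,192) and (438,349). The peeler and surroundings look unmoved. Now the numerical check.

```bash
python3 - <<'E'
from h import *
c=load('top9.pkl');cen=np.array([0.55327,0.04363]);a=np.radians(-12.66)
ex=np.array([np.cos(a),np.sin(a)]);ey=np.array([-ex[1],ex[0]])
for n,s,q in [('L',1,[(170,86),(268,115),(212,300),(110,272)]),('R',-1,[(415,240),(516,268),(462,460),(360,428)])]:
    P=np.array([onz(c,(240+u/4,150+v/4),.052)[:2] for u,v in q]);d=P-(cen+s*.0805*ey)
    print(n,'mid',(d.mean(0)@ex).round(4),(d.mean(0)@ey).round(4),'corners',np.c_[d@ex,d@ey].round(3).tolist(),[np.linalg.norm(P[i]-P[i-1]).round(3) for i in range(4)])
o=load('top0.pkl')['frame'];df=cv2.absdiff(o,c['frame']).max(2)
for n,(u,v) in dict(lemon=(467,312),onion=(490,208),garlic=(146,231),mill=(207,155),peeler=(320,220)).items(): print(n,df[v-14:v+14,u-10:u+10].mean().round(1))
E
```

```text
L mid 0.0249 -0.0014 corners [[0.081, 0.024], [0.078, -0.033], [-0.03, -0.028], [-0.028, 0.031]] [np.float64(0.109), np.float64(0.057), np.float64(0.108), np.float64(0.059)]
R mid -0.027 0.0058 corners [[0.029, 0.032], [0.027, -0.026], [-0.084, -0.021], [-0.08, 0.038]] [np.float64(0.108), np.float64(0.058), np.float64(0.11), np.float64(0.059)]
lemon 3.2
onion 2.6
garlic 2.8
mill 7.9
peeler 3.2
```

Both are well within limits, so I hand it in.

```bash
python3 -c "
from plant import job_done;print(job_done())"
```

```text
the job is handed in; nothing more can be done
None
```

Both salt cartons now lie flat on a broad face, wholly inside their own bays, each tipped towards the empty end by a slow push (about 5 cm/s) of the shut fingertips near its top. The job was handed in at about 10.5 s of the allowed 38 s; no verdict was reported.

- **Position:** measured in the last top view, the left carton's centre is 25 mm lengthwise and -1 mm crosswise from its bay's centre. The right one's is -27 mm and 6 mm. The limits are 50 mm and 30 mm.
- **Flatness:** I judged this from the pictures, not from a measured angle. The outlines measured about 109 mm long and 57–59 mm wide; the true width is 63 mm, because the blurred edges read slightly small.
- **Forces:** every wrist-force reading I took stayed at about 1 N or less. These were spot readings, mostly at the end of each move, so a short peak in between would not show.
- **Other things:** the peeler, lemon, onion and garlic look unchanged between the first and last top views. The mill's patch differs slightly more, but it stands at the same pixels, (207,155). The robot was clear of everything.

Which bay is "a" and which is "b" could not be told apart, since the layout is symmetric. The task comes out the same either way.

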